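# Change over the pattern-die clamp and sort the die stands

### The arm

A 6-joint arm with a two-finger parallel gripper is mounted at the origin on a cart in front of the work surface, level with it; the furniture and walls round the work are solid. World frame = base frame: x ahead of the robot, y to its left, z up, the work surface at z = 0. Lengths are in mm, angles in rad, forces in N, time in s.
With the tool pointing down it reaches from about 275 to 750 mm from the base axis. Payload 10.2 kg.
Tool frame: the origin (TCP) lies where the fingers leave the gripper's body, on its centre line; the fingertips stand 73 mm ahead of it and the grasp point (between the pads) lies 54 mm ahead of it; z points along the fingers, y is the line along which they close (so a half turn about z gives the same grasp; the last joint's range is limited). The gripper opens to 85 mm and grips with 20 to 120 N. Pads are 22 mm wide; open, the fingers measure 114 mm over their backs; the gripper's body (76 mm by 85 mm) begins 54 mm behind the grasp point. The pads swing forward as they close: fully open they stand 13 mm farther back than shut.
Start: joints at [1.084, 0.313, 1.498, -0, 1.331, -0.223], TCP at [136.907, 506.841, 303.894] pointing down, gripper open.
Joint ranges: [-2.94, 2.94], [-0.97, 2.17], [0.19, 2.56], [-1.23, 4.37], [0.02, 3.11], [-2.88, 2.88]. Speed limits (rad/s): [2.39, 2.39, 3.01, 3.14, 3.14, 3.14].

### API

Orientations are given as a unit quaternion [w, x, y, z].
In Python, from rig import ctrl gives the robot as it stands.
- The arm moves only by the shell command python3 -m creep 'ROWS' [OPENING] [FORCE]. ROWS is JSON, a list that holds one entry, the list of rows, each a list of 6 numbers: the shift along the world's x, y, z in units of 25 mm (1.0 is 25 mm), then the turn, a rotation vector about the world's x, y, z in units of 5 degrees (1.0 is 5 degrees). In form: [[[x, y, z, ax, ay, az], ...]]. A call has 1 to 20 rows; each row is the pose to reach, as a shift and turn from the pose commanded when the call began; what a row does not reach only later rows make up. A row lasts 1/12 s, in which the tool goes at most 41.7 mm and 7.16 degrees, less where a joint would pass 70% of its speed; a pose out of reach is approached as far as the arm can. A call with a gripper value outside its range is refused whole. OPENING is the finger opening in mm, from 0 to 85.4, set as the call begins (- or left out, the last holds). The fingers move at their own pace and stop on an object; FORCE is the grip in N (left out, the last holds). Time passes only in rows, so rows that repeat a pose let the fingers close. It gives the time, the measured TCP pose, the force, the opening and the grip force at its end, in the units of the state.
- ctrl.sense(): the state, without advancing time (a new reading comes with each control period).
- ctrl.capture(name): name is "side" or "top"; returns a dict with "image" (480x640x3 uint8, red, green, blue), "fx", "fy", "cx", "cy" (pixels), "R" (3x3) and "t" (3): a world point X has camera coordinates R X + t. Camera axes: x right, y down, z forward; pixel columns grow to the right and rows downward; lengths in mm; the calibration is good to about 2 mm. A picture is of the moment at which its call begins. There is no depth.
- ctrl.finish_job(): hands the job in; it is judged then, once.
The state is a dict: "time_s": time; "joints": joint angles; "dq": joint speeds; "tau": joint torques, N m; "eef_pos": TCP position; "ee_rot": TCP orientation; "force": force on the tool from outside, world axes, zero at the start; "wrist_torque": the same for the moment, N m; "grip_width": opening from 0.0 (shut) to 1.0 (fully open); "grip_force": force on a finger pad.
Only numpy, scipy, OpenCV 4.12 (cv2) and the standard library are available. Lean on these libraries where they do the work, as an engineer would, in place of code of your own. Each camera call takes 0.05 s, during which the arm holds its last target. There are 200 camera calls.

### The job

The round pattern die in the toggle clamp has been brushed clean and the square die is next: throw the clamp lever back, take the round die out, seat the square die in the clamp fixture instead and bring the lever upright again so that the clamp is shut on it. The dies on the wooden stands got mixed up (each stand has the outline of its own die), so swap things round until the round die and the flower die each sit upright inside the rim of their own stand and the square stand is left empty.

Things in the scene. Friction and masses are not known exactly. Their poses are not given: they have to be found in the camera images.
- die_round_mid (a point): Off-white pattern die, 0.08 to 0.18 kg, 56 mm high: a round foot (70 mm across, 6 mm thick) carries a round body 44 mm across with an embossed top. The point is on its axis half-way up, 28 mm above the underside; z up. Grip the body from above, fingertips 7 mm or more above the underside, clear of the foot. Starts in the clamp fixture, its foot held down by the clamp arm.
- die_square_mid (a point): Off-white pattern die, 0.08 to 0.18 kg, 56 mm high: a round foot (70 mm across, 6 mm thick) carries a square body 34 x 34 mm with an embossed top. The point is on its axis half-way up, 28 mm above the underside; z up, x and y square to the body's flat sides. Grip the body from above, fingertips 7 mm or more above the underside, clear of the foot. Starts on the six-lobed stand.
- die_flower_mid (a point): Off-white pattern die, 0.08 to 0.18 kg, 56 mm high: a round foot (70 mm across, 6 mm thick) carries a six-lobed flower body, 46 mm across opposite lobes with an embossed top. The point is on its axis half-way up, 28 mm above the underside; z up, x through a lobe (lobes every 60 degrees). Grip the body from above, fingertips 7 mm or more above the underside, clear of the foot. Starts on the round stand.
- stand_round_seat (a point): Fixed wooden stand with a round outline, 94 mm across: home of the round die. A 6 mm slab with a round centring rim (6 mm high, 74 mm inside at the floor, flaring to 80 mm) that takes the foot of any die in any yaw. The point is the centre of the floor inside the rim, 6 mm above the table; z up. At the start the flower die stands on it.
- stand_square_seat (a point): Fixed wooden stand with a square outline, 90 x 90 mm: home of the square die. A 6 mm slab with a round centring rim (6 mm high, 74 mm inside at the floor, flaring to 80 mm) that takes the foot of any die in any yaw. The point is the centre of the floor inside the rim, 6 mm above the table; z up. Empty at the start, it may serve as the free spot on the way; it must be empty again at the end.
- stand_flower_seat (a point): Fixed wooden stand with a six-lobed outline, 104 mm across opposite lobes: home of the flower die. A 6 mm slab with a round centring rim (6 mm high, 74 mm inside at the floor, flaring to 80 mm) that takes the foot of any die in any yaw. The point is the centre of the floor inside the rim, 6 mm above the table; z up. At the start the square die stands on it.
- fixture_seat (a point): Fixed clamp fixture: aluminium base 185 x 92 x 10 mm with a centring rim like the stands'. The point is the centre of the floor inside the rim, 10 mm above the table; z up, x toward the steel toggle clamp (45 mm high without its lever, 78 to 116 mm along x). Its forked arm presses on the die's foot on both sides of the body; opened, it points up (115 mm high, 70 mm or more along x), clear of fingers that close along y.
- clamp_lever (a joint): Angle of the clamp's lever: 0 = upright, clamp shut; 1.2 = thrown right back, away from the seat (its top goes toward the seat's +x), clamp fully open. The linkage swings the arm up with it, and locks the arm down when the lever is upright. Friction of about 2 to 3 N at the grip; the lever stays where it is left.
- lever_grip (a point): Middle of the lever's round black grip, 16 mm thick, 50 mm long, its end 24 mm above this point. z along the lever, 80 mm from its hinge; y along the level hinge axis, which lies 95 mm along the seat's x and 29 mm above the seat's floor. Push the lever, or pinch it from above with fingers closing along y and lead it round the hinge.
Things that resemble listed ones, but are neither listed nor needed, are in the scene too. Leave any pink or yellow look-alike of the part that bears die_square_mid alone. What is shaped like the part that bears die_round_mid but red is not meant.

How it is judged:
By the outcome, as a careful person would: the job done as asked, in the order asked, and still so for the second after the job is handed in, with the robot touching nothing.
It also fails if it takes over 120 s, if anything falls off the work surface, if the arm or the gripper's body presses on something with over 40 N, if the wrist force passes 120 N, or if a joint passes its speed limit or range.

## Working session

There is one attempt and no reset: what is moved stays moved. The work goes in short steps, Python scripts to look and compute and a shell command to move; the robot and the scene stay as the last step left them, time stands still between calls to the robot, and variables do not carry over. Pictures are saved under pics/ and viewed, at most 14 in all, crops included, and the job is handed in when it is done.

```bash
mkdir -p pics; ls; python3 - <<'E'
from rig import ctrl
import cv2,numpy as np
print(ctrl.sense())
for n in("top","side"):
    c=ctrl.capture(n); cv2.imwrite(f"pics/{n}0.png",c["image"][:,:,::-1])
    print(n,c["fx"],c["fy"],c["cx"],c["cy"],np.round(c["R"],4).tolist(),np.round(c["t"],1).tolist())
E
```

```text
pics
{'time_s': 0.0, 'joints': array([ 1.08362445e+00,  3.13446920e-01,  1.49846028e+00, -6.57731079e-06,
        1.33099872e+00, -2.23420754e-01]), 'dq': array([ 0.00066173, -0.00012948, -0.00125948,  0.00080981,  0.00058829,
       -0.00063696]), 'tau': array([ 1.01393875e-03, -4.12285924e+01, -2.59725237e+01, -1.93125734e-04,
        4.30302156e-03,  7.20641765e-06]), 'eef_pos': array([136.80994709, 506.68197291, 303.32786068]), 'ee_rot': array([-2.25426988e-04,  1.31492843e-01,  9.91316902e-01, -6.16732556e-04]), 'force': array([-0.03210448, -0.04642974,  0.23733323]), 'wrist_torque': array([-2.50738113e-05, -4.21102147e-03, -1.49176498e-02]), 'grip_force': 0.0, 'grip_width': 0.9981165045155277}
top 478.87845691312015 478.87845691312015 313.6741371618195 241.5056029414833 [[0.0091, -0.9999, 0.0069], [-0.9833, -0.0102, -0.1818], [0.1818, -0.0052, -0.9833]] [-16.9, 631.5, 1332.6]
side 487.58736680250047 487.58736680250047 315.7681978186047 237.5636243865706 [[0.8734, -0.487, -0.0036], [-0.1995, -0.351, -0.9149], [0.4442, 0.7998, -0.4037]] [-553.0, 222.6, 949.7]
```

View pics/top0.png

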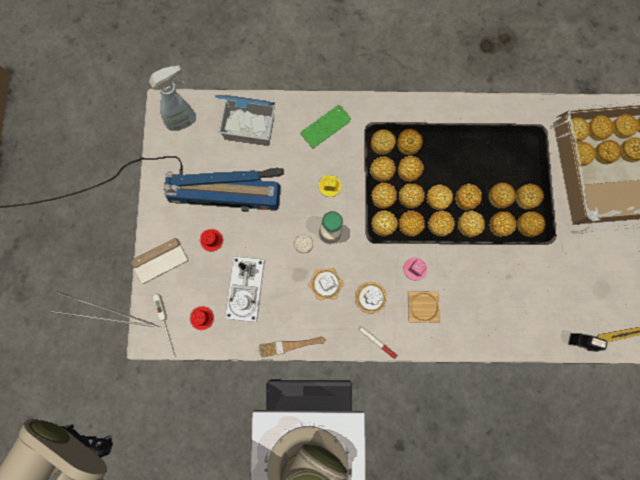

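View pics/side0.png

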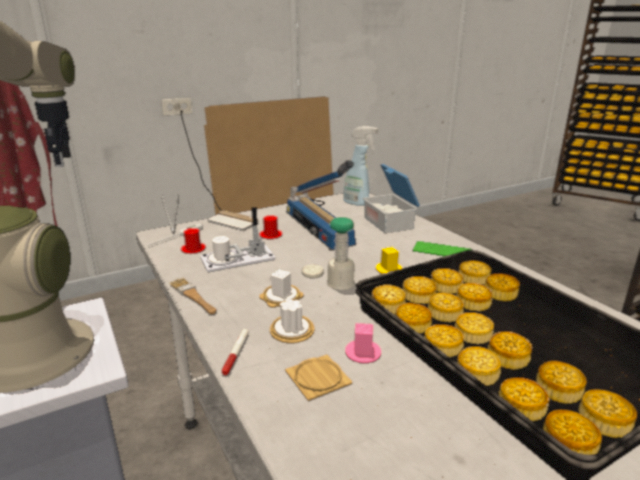

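The top view has the fixture at about (245,289) with its lever end up-image, the six-lobed stand with the square die at (326,284), the round stand with the flower die at (370,297), and the empty square stand at (424,306). The side view shows the lever upright at (255,215). I'll zoom in next.

```bash
python3 - <<'E'
import cv2,numpy as np
t=cv2.imread("pics/top0.png")[240:340,215:455]; s=cv2.imread("pics/side0.png")[200:400,190:360]
a=cv2.resize(t,None,fx=3.333,fy=3.333,interpolation=cv2.INTER_CUBIC)
cv2.imwrite("pics/tz.png",a)
cv2.imwrite("pics/sz.png",cv2.resize(s,None,fx=3,fy=3,interpolation=cv2.INTER_CUBIC))
E
```

```text
(no output)
```

View pics/tz.png

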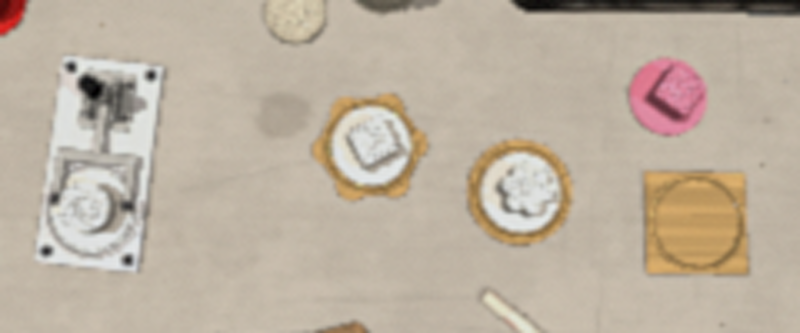

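View pics/sz.png

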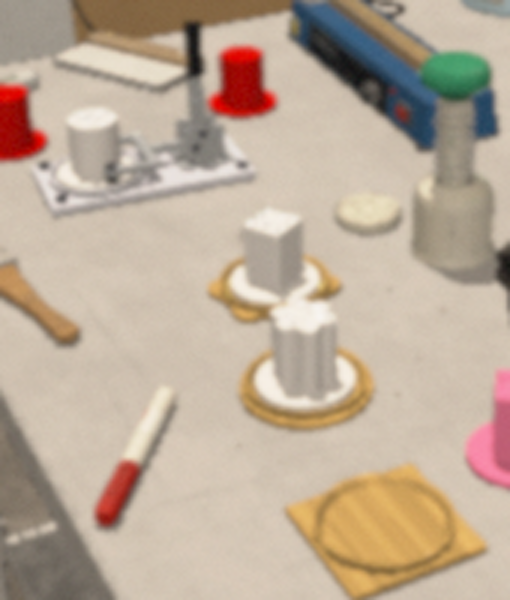

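The zooms show the rims, feet and fixture corners clearly, and I have rough corner pixels for each. Next I measure by masks and ray–plane intersection, then overlay the model.

```bash
cat > h.py <<'E'
import numpy as np,cv2
from rig import ctrl
def cap(n):
    return ctrl.capture(n)
def proj(c,P):
    q=np.atleast_2d(P)@np.array(c["R"]).T+np.array(c["t"])
    return np.c_[c["fx"]*q[:,0]/q[:,2]+c["cx"],c["fy"]*q[:,1]/q[:,2]+c["cy"]]
def ray(c,uv,z):
    R=np.array(c["R"]);t=np.array(c["t"]);o=-R.T@t
    uv=np.atleast_2d(uv).astype(float)
    d=np.c_[(uv[:,0]-c["cx"])/c["fx"],(uv[:,1]-c["cy"])/c["fy"],np.ones(len(uv))]@R
    return (o+d*((z-o[2])/d[:,2])[:,None])[:,:2]
def circ(x,y,r,z,n=60):
    a=np.linspace(0,2*np.pi,n); return np.c_[x+r*np.cos(a),y+r*np.sin(a),np.full(n,z)]
def sq(x,y,h,yaw,z):
    a=np.array([[1,1],[-1,1],[-1,-1],[1,-1],[1,1]])*h; c,s=np.cos(yaw),np.sin(yaw)
    return np.c_[a@np.array([[c,s],[-s,c]])+[x,y],np.full(5,z)]
def view(c,box,k,polys,name):
    x0,y0,x1,y1=box; im=cv2.resize(c["image"][y0:y1,x0:x1,::-1],None,fx=k,fy=k,interpolation=cv2.INTER_CUBIC)
    for P,col in polys:
        q=(proj(c,P)-[x0,y0]+.5)*k-.5
        cv2.polylines(im,[np.round(q).astype(np.int32)],False,col,1,cv2.LINE_AA)
    if name: cv2.imwrite("pics/"+name,im)
    return im
E
cat > m.py <<'E'
from h import *
T=cap("top");S=cap("side")
tz=lambda p:(np.array(p,float)+.5)/3.3333-.5+[215,240]
sz=lambda p:(np.array(p,float)+.5)/3-.5+[190,200]
print("sq top yaw T",ray(T,tz([(348,133),(388,118),(402,152),(365,168)]),62).round(1).tolist())
print("sq top S",ray(S,sz([(243,221),(270,208),(303,220),(276,236)]),62).round(1).tolist())
fx=ray(T,tz([(66,57),(163,66),(138,270),(38,261)]),10);print("fix",fx.round(1).tolist(),fx.mean(0))
fs=ray(S,sz([(33,170),(54,212),(254,172)]),10);print("fixS",fs.round(1).tolist())
print("stands T",ray(T,tz([(371,147),(521,193),(697,223)]),11).round(1).tolist())
# colour masks in the top image
hsv=cv2.cvtColor(T["image"],cv2.COLOR_RGB2HSV)
for n,im in(("T",T),("S",S)):
    hsv=cv2.cvtColor(im["image"],cv2.COLOR_RGB2HSV)
    m=cv2.inRange(hsv,(8,90,90),(25,255,255))
    for nm,g in(("flo",ray(T,tz((371,147)),6)),("rou",ray(T,tz((521,193)),6)),("sqr",ray(T,tz((697,223)),6))):
        w=np.zeros_like(m);p=proj(im,np.r_[g[0],6])[0].astype(int);cv2.circle(w,tuple(map(int,p)),26 if n=="T" else 36,255,-1)
        cs=np.argwhere((m&w)>0)[:,::-1]; h=cv2.convexHull(cs.astype(np.int32))
        M=cv2.moments(h); print(n,nm,len(cs),ray(im,(M["m10"]/M["m00"],M["m01"]/M["m00"]),6).round(1).tolist())
np.save("T.npy",T,allow_pickle=True);np.save("S.npy",S,allow_pickle=True)
E
python3 m.py
```

```text
sq top yaw T [[520.6, -27.1], [533.9, -61.3], [504.8, -73.4], [490.9, -41.8]]
sq top S [[493.3, -40.2], [520.3, -31.0], [533.7, -61.2], [504.9, -74.0]]
fix [[591.8, 225.0], [584.5, 138.0], [404.2, 154.7], [411.2, 242.4]] [497.92073486 190.01227304]
fixS [[407.9, 232.2], [399.2, 144.1], [578.8, 130.6]]
stands T [[513.7, -48.5], [474.4, -181.1], [449.6, -335.8]]
T flo 289 [[514.6, -47.6]]
T rou 271 [[476.0, -179.8]]
T sqr 899 [[450.1, -335.4]]
S flo 239 [[495.7, -95.3]]
S rou 490 [[479.8, -169.1]]
S sqr 1781 [[446.5, -342.3]]
```

```bash
cat > o.py <<'E'
from h import *
T=np.load("T.npy",allow_pickle=True).item();S=np.load("S.npy",allow_pickle=True).item()
G,B,R=(0,200,0),(255,0,0),(0,0,255)
fx=np.array([455.6,193.9]);yaw=-.093;e=np.array([np.cos(yaw),np.sin(yaw)]);n=np.array([-e[1],e[0]])
q=[fx+a*e+b*n for a,b in((-50,-46),(135,-46),(135,46),(-50,46),(-50,-46))]
L=fx+95*e
pf=[(np.c_[q,np.full(5,10)],G),(circ(*fx,22,66),R),(circ(*fx,40,16),B),(np.array([[*L,39],[*L,143]]),R)]
ps=[(circ(514,-49,35,12),B),(sq(513,-50,17,1.18,62),R),(circ(475.5,-180,35,12),B),(circ(475.5,-180,47,6),G),(circ(475.5,-180,23,62),R),(sq(450,-335.5,45,0,6),G),(circ(450,-335.5,40,12),B)]
ta=view(T,(220,250,275,325),6,pf,None);tb=view(T,(300,260,440,325),5.5,ps,None)
sa=view(S,(195,200,285,275),5,pf,None);sb=view(S,(255,260,355,400),4,ps,None)
im=np.zeros((600,800,3),np.uint8)
r=cv2.resize(ta,(264,360));im[:360,:330]=cv2.resize(ta[:360],(330,450))[:360] if 0 else 0
im[:360,:264]=r
r=cv2.resize(tb,(530,246));im[:246,268:798]=r
im2=np.zeros((600,800,3),np.uint8)
r=sa;im2[:375,:375][:]=0
im2[:375,:450]=sa; im2[:476,455:795]=cv2.resize(sb,(340,476))
cv2.imwrite("pics/ov1.png",im);cv2.imwrite("pics/ov2.png",im2)
E
python3 o.py
```

```text
(no output)
```

View pics/ov1.png

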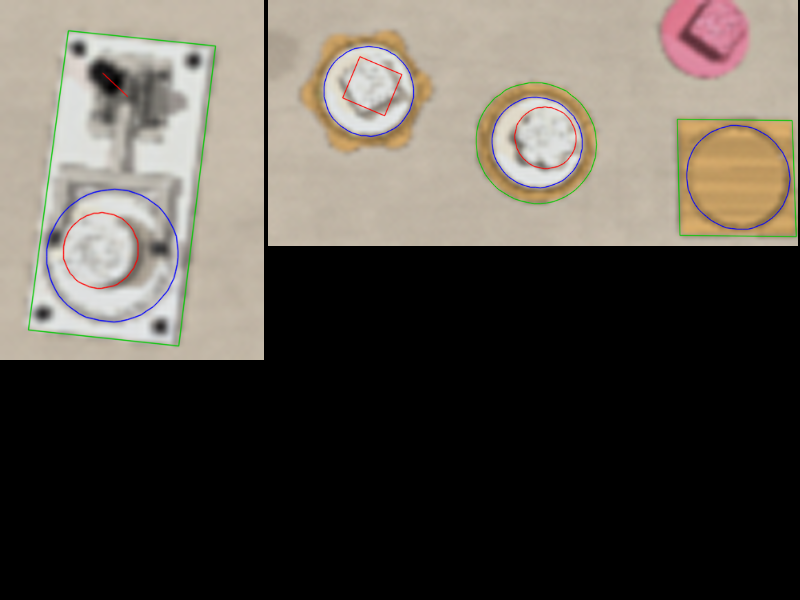

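View pics/ov2.png

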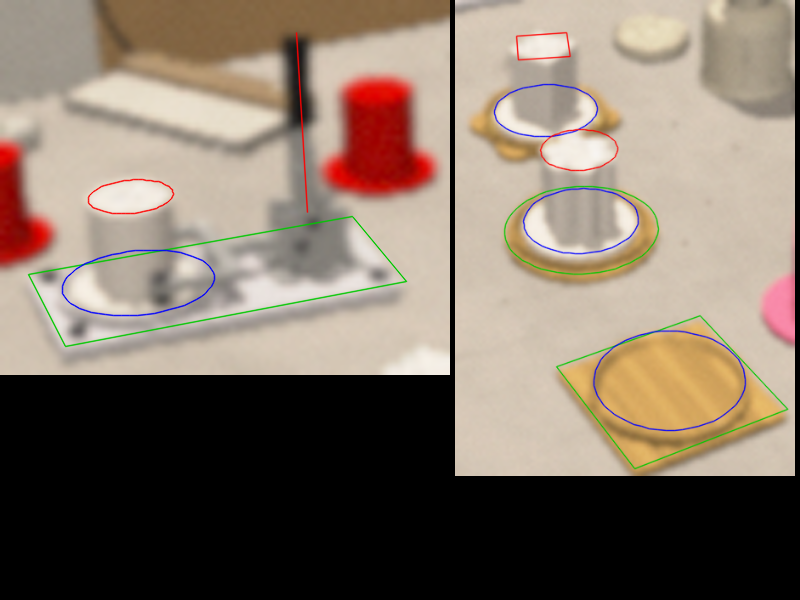

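Positions agree in both views; the square yaw should be about +22.5°. The seat is at (455.6,193.9), yaw −5.3°, and the lever grip at about (550,185,119). I move above the lever with the fingers along the fixture's y.

```bash
python3 -m creep '[[[16.5,-12.85,0,0,0,2],[16.5,-12.85,0,0,0,2],[16.5,-12.85,0,0,0,2],[16.5,-12.85,0,0,0,2],[16.5,-12.85,0,0,0,2],[16.5,-12.85,0,0,0,2],[16.5,-12.85,0,0,0,2],[16.5,-12.85,0,0,0,2],[16.5,-12.85,0,0,0,2],[16.5,-12.85,0,0,0,2],[16.5,-12.85,0,0,0,2],[16.5,-12.85,0,0,0,2],[16.5,-12.85,0,0,0,2],[16.5,-12.85,0,0,0,2],[16.5,-12.85,0,0,0,2],[16.5,-12.85,0,0,0,2]]]' 50 20
```

```text
time_s: 1.53
eef_pos: [549.0, 186.0, 303.7]
ee_rot: [-0.0, 0.044, 0.999, 0.0]
force: [-0.2, 0.1, 0.2]
grip_width: 0.587
grip_force: 0.0
```

```bash
python3 -m creep '[[[0.04,0,-1.5,0,0,0],[0.04,0,-3,0,0,0],[0.04,0,-4,0,0,0],[0.04,0,-4.7,0,0,0],[0.04,0,-5.1,0,0,0],[0.04,0,-5.1,0,0,0]]]' 50 20 && python3 -m creep '[[[0,0,0,0,0,0],[0,0,0,0,0,0],[0,0,0,0,0,0],[0,0,0,0,0,0],[0,0,0,0,0,0],[0,0,0,0,0,0]]]' 8 20
```

```text
time_s: 2.03
eef_pos: [549.2, 186.4, 174.9]
ee_rot: [-0.002, 0.044, 0.999, -0.0]
force: [-0.9, -0.2, -0.1]
grip_width: 0.583
grip_force: 0.0
time_s: 2.53
eef_pos: [550.8, 186.3, 178.0]
ee_rot: [0.001, 0.045, 0.999, 0.001]
force: [-1.1, 6.1, 6.8]
grip_width: 0.178
grip_force: 19.8
```

```bash
python3 - <<'E'
import numpy as np
# arc of lever grip from upright, in units of 25mm, fixture yaw -0.093
for r in (83,):
  for a in np.linspace(0,1.22,9)[1:]:
    print(round(a,2),np.round(np.array([r*np.sin(a)*np.cos(.093),-r*np.sin(a)*np.sin(.093),r*(np.cos(a)-1)])/25,2))
E
```

```text
0.15 [ 0.5  -0.05 -0.04]
0.3 [ 0.99 -0.09 -0.15]
0.46 [ 1.46 -0.14 -0.34]
0.61 [ 1.89 -0.18 -0.6 ]
0.76 [ 2.28 -0.21 -0.92]
0.92 [ 2.62 -0.24 -1.3 ]
1.07 [ 2.9  -0.27 -1.72]
1.22 [ 3.1  -0.29 -2.18]
```

```bash
python3 -m creep '[[[0.25,0.03,0,0,0,0],[0.5,0,-0.04,0,0,0],[0.75,-0.02,-0.09,0,0,0],[1,-0.05,-0.15,0,0,0],[1.24,-0.07,-0.24,0,0,0],[1.48,-0.1,-0.34,0,0,0],[1.7,-0.12,-0.47,0,0,0],[1.91,-0.14,-0.61,0,0,0],[2.12,-0.16,-0.77,0,0,0],[2.3,-0.18,-0.93,0,0,0],[2.48,-0.2,-1.12,0,0,0],[2.65,-0.22,-1.32,0,0,0],[2.79,-0.24,-1.53,0,0,0],[2.93,-0.25,-1.75,0,0,0],[3.04,-0.26,-1.98,0,0,0],[3.13,-0.27,-2.2,0,0,0],[3.13,-0.27,-2.2,0,0,0],[3.13,-0.27,-2.2,0,0,0]]]' - 25
```

```text
time_s: 4.03
eef_pos: [632.4, 178.4, 124.9]
ee_rot: [0.007, 0.045, 0.999, 0.001]
force: [15.0, 0.3, 6.9]
grip_width: 0.179
grip_force: 25.8
```

```bash
python3 -m creep '[[[0,0,0,0,0,0],[0,0,0,0,0,0],[0,0,0,0,0,0],[0,0,0.5,0,0,0],[0,0,1.8,0,0,0],[0,0,3.3,0,0,0],[0,0,5,0,0,0],[-1.5,0.2,5.5,0,0,0],[-3,0.4,5.5,0,0,0],[-4.5,0.5,5.5,0,0,0],[-6,0.6,5.5,0,0,0],[-7,0.6,5.5,0,0,0],[-7,0.6,5.5,0,0,0]]]' 75 && python3 - <<'E'
from h import *
T=cap("top");S=cap("side");print(ctrl.sense()["eef_pos"])
a=view(T,(225,190,285,335),4,[],None);b=view(S,(180,130,300,280),4,[],None)
im=np.zeros((600,740,3),np.uint8);im[:580,:240]=a;im[:600,250:730]=b;cv2.imwrite("pics/a1.png",im)
E
```

```text
time_s: 5.12
eef_pos: [449.7, 194.3, 259.9]
ee_rot: [-0.001, 0.044, 0.999, -0.0]
force: [0.1, -0.6, -0.5]
grip_width: 0.882
grip_force: 0.0
[453.44939757 193.96647396 260.07504969]
```

View pics/a1.png

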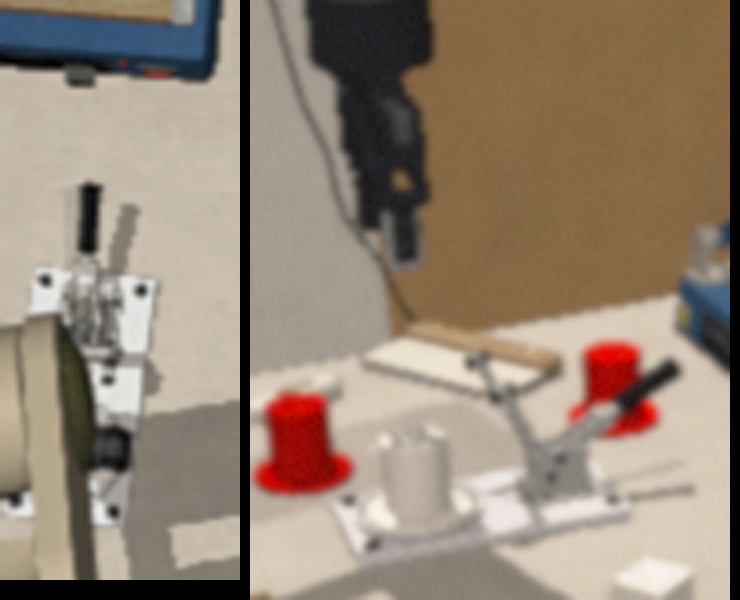

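Picture: the lever is thrown back (grip at 655,385) and the arm is up; the round die is free at (415,480). I descend on it.

```bash
python3 -m creep '[[[0.08,0,-1.5,0,0,0],[0.08,0,-3,0,0,0],[0.08,0,-4.3,0,0,0],[0.08,0,-5.3,0,0,0],[0.08,0,-6,0,0,0],[0.08,0,-6.4,0,0,0],[0.08,0,-6.4,0,0,0]]]' 75 && python3 -m creep '[[[0,0,0,0,0,0],[0,0,0,0,0,0],[0,0,0,0,0,0],[0,0,0,0,0,0],[0,0,0,0,0,0],[0,0,0,0,0,0]]]' 36 35
```

```text
time_s: 5.8
eef_pos: [455.8, 193.5, 97.2]
ee_rot: [-0.001, 0.045, 0.999, -0.0]
force: [-0.5, -0.2, 0.7]
grip_width: 0.878
grip_force: 0.0
time_s: 6.3
eef_pos: [456.5, 194.0, 100.3]
ee_rot: [0.002, 0.045, 0.999, 0.0]
force: [0.0, -0.9, 6.9]
grip_width: 0.506
grip_force: 35.8
```

```bash
python3 -m creep '[[[0,0,0.4,0,0,0],[0,0,1.2,0,0,0],[0,0,2.6,0,0,0],[0,0,4,0,0,0],[-0.2,-1,5,0,0,0],[-0.2,-2.5,5,0,0,0],[-0.2,-4,5,0,0,0],[-0.2,-5.5,5,0,0,0],[-0.2,-7,5,0,0,0],[-0.2,-8.5,5,0,0,0],[-0.2,-10,5,0,0,0],[-0.2,-11.5,5,0,0,0],[-0.2,-13,5,0,0,0],[-0.2,-14.5,5,0,0,0],[-0.2,-16,5,0,0,0],[-0.2,-17.5,5,0,0,0],[-0.2,-19,5,0,0,0],[-0.2,-20.4,5,0,0,0],[-0.2,-21.2,5,0,0,0],[-0.2,-21.2,5,0,0,0]]]'&& python3 -m creep '[[[0,0,0,0,0,0],[0,0,0,0,0,0],[0,0,0,0,0,0]]]'
```

```text
time_s: 7.97
eef_pos: [449.9, -339.7, 224.4]
ee_rot: [0.0, 0.046, 0.999, -0.001]
force: [0.1, 0.6, -1.8]
grip_width: 0.508
grip_force: 36.3
time_s: 8.22
eef_pos: [450.8, -335.1, 224.3]
ee_rot: [0.0, 0.044, 0.999, 0.0]
force: [-0.3, 0.2, -1.4]
grip_width: 0.505
grip_force: 36.3
```

```bash
python3 -m creep '[[[0,0,-1.3,0,0,0],[0,0,-2.6,0,0,0],[0,0,-3.6,0,0,0],[0,0,-4.3,0,0,0],[0,0,-4.7,0,0,0],[0,0,-4.9,0,0,0],[0,0,-5.0,0,0,0],[0,0,-5.1,0,0,0],[0,0,-5.1,0,0,0],[0,0,-5.1,0,0,0]]]'
```

```text
time_s: 9.05
eef_pos: [450.9, -336.3, 97.2]
ee_rot: [0.0, 0.045, 0.999, -0.001]
force: [-0.5, -0.4, -1.7]
grip_width: 0.507
grip_force: 36.3
```

```bash
python3 -m creep '[[[0,0,-0.05,0,0,0],[0,0,-0.05,0,0,0]]]' && python3 -m creep '[[[0,0,0,0,0,0],[0,0,0,0,0,0],[0,0,0,0,0,0],[0,0,0,0,0,0],[0,0,0.5,0,0,0],[0,0,1.5,0,0,0],[0,0,3,0,0,0],[0,0,4.2,0,0,0],[0.3,1.4,4.5,0,0,1],[0.6,2.9,4.5,0,0,2],[0.9,4.3,4.5,0,0,3],[1.2,5.7,4.5,0,0,4],[1.5,7.2,4.5,0,0,5],[1.9,8.6,4.5,0,0,5.5],[2.2,10,4.5,0,0,5.5],[2.5,11.4,4.5,0,0,5.5],[2.5,11.4,4.5,0,0,5.5],[2.5,11.4,4.5,0,0,5.5],[2.5,11.4,4.5,0,0,5.5],[2.5,11.4,4.5,0,0,5.5]]]' 75 && python3 - <<'E'
from h import *
T=cap("top");S=cap("side");s=ctrl.sense();print(s["eef_pos"],s["ee_rot"])
b=view(S,(235,200,365,400),3,[(sq(513.3,-50,17,.393,62),(0,0,255)),(circ(450,-335.5,35,12),(255,0,0)),(circ(450,-335.5,22,62),(255,0,0)),(circ(513.8,-49,35,12),(255,0,0))],"b1.png")
E
```

```text
time_s: 9.22
eef_pos: [450.9, -336.5, 96.4]
ee_rot: [0.001, 0.045, 0.999, -0.001]
force: [-2.6, 0.6, 7.4]
grip_width: 0.506
grip_force: 36.5
time_s: 10.88
eef_pos: [513.1, -52.1, 207.6]
ee_rot: [-0.0, -0.193, 0.981, -0.0]
force: [0.2, -0.1, -0.6]
grip_width: 0.878
grip_force: 0.0
[513.04516532 -52.18839043 207.60397101] [-4.52068373e-05 -1.93294133e-01  9.81140854e-01 -1.81466668e-05]
```

View pics/b1.png

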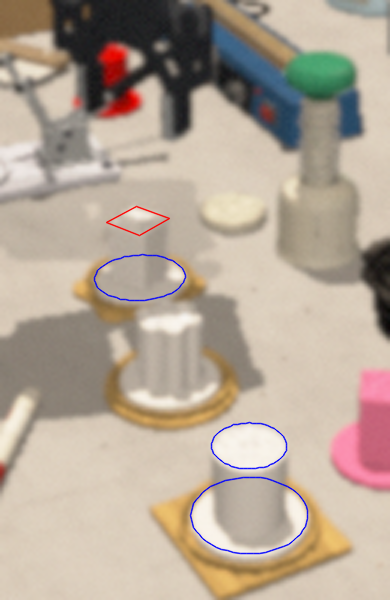

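The round die sits seated on the square stand (foot at 248,515). The square overlay matches, so I grip it.

```bash
python3 -m creep '[[[0,0.07,-1.4,0,0,0],[0,0.07,-2.6,0,0,0],[0,0.07,-3.5,0,0,0],[0,0.07,-4.1,0,0,0],[0,0.07,-4.4,0,0,0],[0,0.07,-4.4,0,0,0]]]' 75 && python3 -m creep '[[[0,0,0,0,0,0],[0,0,0,0,0,0],[0,0,0,0,0,0],[0,0,0,0,0,0],[0,0,0,0,0,0],[0,0,0,0,0,0],[0,0,0,0,0,0]]]' 27 35
```

```text
time_s: 11.48
eef_pos: [512.6, -49.9, 96.4]
ee_rot: [-0.001, -0.194, 0.981, 0.001]
force: [0.1, 0.2, -0.9]
grip_width: 0.879
grip_force: 0.0
time_s: 12.07
eef_pos: [513.6, -49.6, 98.8]
ee_rot: [0.001, -0.194, 0.981, -0.001]
force: [-1.1, 0.5, 6.8]
grip_width: 0.41
grip_force: 33.2
```

```bash
python3 -m creep '[[[0,0,0.4,0,0,0],[0,0,1.2,0,0,0],[0,0,2.6,0,0,0],[0,0,4,0,0,0],[0,0,5.2,0,0,0],[-0.5,1.2,5.6,0,0,-1],[-0.9,2.6,5.6,0,0,-2],[-1.3,4,5.6,0,0,-3],[-1.7,5.4,5.6,0,0,-4],[-2,6.8,5.6,0,0,-5],[-2.3,8.2,5.6,0,0,-5.5],[-2.3,9.3,5.6,0,0,-5.5],[-2.3,9.78,5.6,0,0,-5.5],[-2.3,9.78,5.6,0,0,-5.5],[-2.3,9.78,5.6,0,0,-5.5],[-2.3,9.78,5.6,0,0,-5.5]]]'
```

```text
time_s: 13.4
eef_pos: [455.8, 194.1, 237.8]
ee_rot: [0.0, 0.045, 0.999, -0.0]
force: [-0.2, -1.4, -1.4]
grip_width: 0.409
grip_force: 33.5
```

```bash
python3 -m creep '[[[0,0,-1.3,0,0,0],[0,0,-2.6,0,0,0],[0,0,-3.7,0,0,0],[0,0,-4.5,0,0,0],[0,0,-5,0,0,0],[0,0,-5.2,0,0,0],[0,0,-5.35,0,0,0],[0,0,-5.4,0,0,0],[0,0,-5.4,0,0,0]]]' && python3 -m creep '[[[0,0,-0.05,0,0,0],[0,0,-0.05,0,0,0]]]'
```

```text
time_s: 14.15
eef_pos: [456.1, 194.8, 103.3]
ee_rot: [0.001, 0.045, 0.999, 0.0]
force: [-0.7, 0.8, -0.9]
grip_width: 0.408
grip_force: 33.6
time_s: 14.32
eef_pos: [456.2, 195.0, 102.9]
ee_rot: [0.001, 0.045, 0.999, 0.0]
force: [-2.9, -2.3, 7.8]
grip_width: 0.409
grip_force: 33.8
```

```bash
python3 -m creep '[[[0,0,0,0,0,0],[0,0,0,0,0,0],[0,0,0,0,0,0],[0,0,0,0,0,0],[0,0,0.5,0,0,0],[0,0,1.5,0,0,0],[0,0,3,0,0,0],[0,0,4.5,0,0,0],[0,0,5.6,0,0,0],[1.4,-0.1,5.8,0,0,0],[2.8,-0.2,5.8,0,0,0],[4.2,-0.4,5.8,0,0,0],[5.6,-0.5,5.8,0,0,0],[7.05,-0.63,5.8,0,0,0],[7.05,-0.63,5.8,0,0,0],[7.05,-0.63,5.8,0,0,0]]]' 70 && python3 - <<'E'
from h import *
T=cap("top");S=cap("side");s=ctrl.sense();print(s["eef_pos"],s["ee_rot"])
b=view(S,(190,140,310,280),4,[(sq(455.6,193.9,17,-.093,66),(0,0,255)),(circ(455.6,193.9,35,16),(255,0,0))],None)
a=view(T,(225,225,285,335),5,[(circ(455.6,193.9,35,16),(255,0,0))],None)
im=np.zeros((560,790,3),np.uint8);im[:,:480]=b;im[:550,485:785]=a;cv2.imwrite("pics/c1.png",im)
E
```

```text
time_s: 15.65
eef_pos: [632.7, 178.9, 244.8]
ee_rot: [-0.001, 0.045, 0.999, -0.0]
force: [0.1, 1.8, 0.6]
grip_width: 0.821
grip_force: 0.0
[631.26874531 179.53290809 246.19852683] [-4.64508642e-04  4.44934733e-02  9.99009567e-01 -2.62712385e-05]
```

View pics/c1.png

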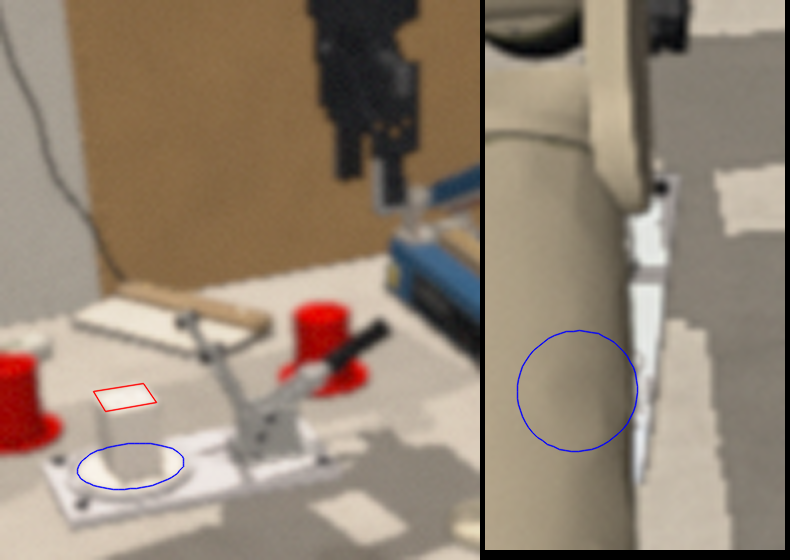

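The square die sits seated and square in the fixture (top at 125,397, foot ring aligned). Now I close the lever.

```bash
python3 -m creep '[[[0,-0.04,-1.4,0,0,0],[0,-0.04,-2.8,0,0,0],[0,-0.04,-3.9,0,0,0],[0,-0.04,-4.6,0,0,0],[0,-0.04,-4.85,0,0,0],[0,-0.04,-4.85,0,0,0]]]' 50 && python3 -m creep '[[[0,0,0,0,0,0],[0,0,0,0,0,0],[0,0,0,0,0,0],[0,0,0,0,0,0],[0,0,0,0,0,0]]]' 8 25
```

```text
time_s: 16.25
eef_pos: [630.9, 178.6, 124.6]
ee_rot: [-0.001, 0.044, 0.999, -0.0]
force: [0.3, -0.8, 0.8]
grip_width: 0.587
grip_force: 0.0
time_s: 16.67
eef_pos: [632.6, 178.5, 126.6]
ee_rot: [0.002, 0.045, 0.999, 0.0]
force: [2.4, 0.9, 2.9]
grip_width: 0.177
grip_force: 24.4
```

```bash
python3 -m creep '[[[-0.1,0.01,0.22,0,0,0],[-0.2,0.02,0.45,0,0,0],[-0.34,0.03,0.67,0,0,0],[-0.48,0.05,0.88,0,0,0],[-0.65,0.07,1.08,0,0,0],[-0.83,0.09,1.27,0,0,0],[-1.02,0.11,1.43,0,0,0],[-1.22,0.13,1.59,0,0,0],[-1.43,0.15,1.73,0,0,0],[-1.65,0.17,1.86,0,0,0],[-1.89,0.19,1.96,0,0,0],[-2.13,0.21,2.05,0,0,0],[-2.38,0.23,2.11,0,0,0],[-2.63,0.24,2.16,0,0,0],[-2.88,0.25,2.2,0,0,0],[-3.13,0.27,2.2,0,0,0],[-3.28,0.29,2.2,0,0,0],[-3.38,0.29,2.2,0,0,0],[-3.38,0.29,2.2,0,0,0]]]'
```

```text
time_s: 18.25
eef_pos: [548.6, 186.3, 181.2]
ee_rot: [0.004, 0.045, 0.999, 0.001]
force: [8.7, 9.5, -14.9]
grip_width: 0.172
grip_force: 25.1
```

```bash
python3 -m creep '[[[0.1,0,0,0,0,0],[0.1,0,0,0,0,0],[0.1,0,0,0,0,0],[0.1,0,0.6,0,0,0],[0.1,0,1.8,0,0,0],[0.1,0,3,0,0,0],[0,-1,3,0,0,0],[-0.2,-2.4,3,0,0,0],[-0.5,-3.9,3,0,0,0],[-0.8,-5.3,3,0,0,0],[-1.1,-6.8,3,0,0,0],[-1.4,-8.2,3,0,0,0],[-1.7,-9.6,3,0,0,0],[-2,-11.1,2.6,0,0,0],[-2.3,-12.5,2.2,0,0,0],[-2.6,-13.9,2,0,0,0],[-2.85,-14.6,2,0,0,0],[-2.85,-14.6,2,0,0,0],[-2.85,-14.6,2,0,0,0]]]' 75 && python3 - <<'E'
from h import *
T=cap("top");S=cap("side");s=ctrl.sense();print(s["eef_pos"],s["ee_rot"])
fx=np.array([455.6,193.9]);L=fx+95*np.array([np.cos(.093),-np.sin(.093)])
b=view(S,(195,180,295,275),4,[(np.array([[*L,39],[*L,143]]),(0,0,255))],None)
c=view(T,(225,245,275,330),4,[],None)
T=np.load("T.npy",allow_pickle=True).item();S0=np.load("S.npy",allow_pickle=True).item()
t=proj(T,[475.5,-180,62])[0].round().astype(int);s2=proj(S0,[475.5,-180,50])[0].round().astype(int)
f=view(T,(t[0]-15,t[1]-13,t[0]+15,t[1]+13),12,[],None)[:312,:360];f2=view(S0,(s2[0]-18,s2[1]-20,s2[0]+18,s2[1]+20),7,[],None)[:280,:252]
im=np.zeros((600,790,3),np.uint8);im[:380,:400]=b;im[:340,410:610]=c
im[:280,615:790]=cv2.resize(f2,(175,194))[:0].sum() if 0 else 0
im[340:600,410:710]=cv2.resize(f,(300,260));im[:194,615:790]=cv2.resize(f2,(175,194))
print(t,s2)
cv2.imwrite("pics/d1.png",im)
E
```

```text
time_s: 19.83
eef_pos: [476.0, -180.3, 230.9]
ee_rot: [0.001, 0.046, 0.999, -0.001]
force: [-0.8, -0.1, 0.0]
grip_width: 0.878
grip_force: 0.0
[ 476.42059769 -178.85154584  230.79266159] [ 5.52320817e-04  4.43456934e-02  9.99016040e-01 -3.27393445e-04]
[373 296] [291 309]
```

View pics/d1.png

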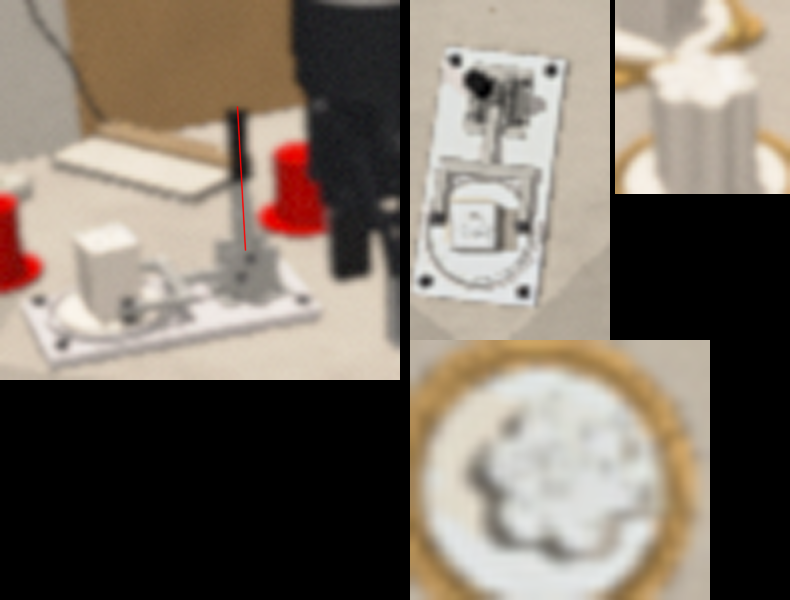

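The clamp is shut with the lever upright on the line (237,108)–(245,250), and the fork holds the square die's foot. Now I grip the flower die.

```bash
python3 -m creep '[[[-0.03,-0.04,-1.4,0,0,0],[-0.03,-0.04,-2.8,0,0,0],[-0.03,-0.04,-4,0,0,0],[-0.03,-0.04,-4.8,0,0,0],[-0.03,-0.04,-5.2,0,0,0],[-0.03,-0.04,-5.35,0,0,0],[-0.03,-0.04,-5.35,0,0,0]]]' 75 && python3 -m creep '[[[0,0,0,0,0,0],[0,0,0,0,0,0],[0,0,0,0,0,0],[0,0,0,0,0,0],[0,0,0,0,0,0],[0,0,0,0,0,0],[0,0,0,0,0,0]]]' 36 35
```

```text
time_s: 20.52
eef_pos: [475.8, -180.0, 96.6]
ee_rot: [0.0, 0.044, 0.999, -0.0]
force: [-1.1, 0.1, -0.1]
grip_width: 0.876
grip_force: 0.0
time_s: 21.1
eef_pos: [476.0, -180.7, 97.8]
ee_rot: [0.001, 0.044, 0.999, -0.001]
force: [-0.3, 1.9, 5.7]
grip_width: 0.525
grip_force: 35.1
```

```bash
python3 -m creep '[[[0,0,0.4,0,0,0],[0,0,1.2,0,0,0],[0,0,2.4,0,0,0],[0.1,0.5,3,0,0,0],[0.5,1.8,3,0,0,0],[0.9,3.2,3,0,0,0],[1.3,4.5,3,0,0,0],[1.53,5.2,3,0,0,0],[1.53,5.25,3,0,0,0],[1.53,5.25,3,0,0,0],[1.53,5.25,3,0,0,0]]]' && python3 -m creep '[[[0,0,-1,0,0,0],[0,0,-1.8,0,0,0],[0,0,-2.4,0,0,0],[0,0,-2.7,0,0,0],[0,0,-2.85,0,0,0],[0,0,-2.92,0,0,0],[0,0,-2.97,0,0,0],[0,0,-3,0,0,0],[0,0,-3,0,0,0]]]'
```

```text
time_s: 22.02
eef_pos: [513.5, -49.7, 171.9]
ee_rot: [0.0, 0.045, 0.999, -0.0]
force: [-0.1, -0.5, -0.8]
grip_width: 0.52
grip_force: 36.2
time_s: 22.77
eef_pos: [513.9, -49.6, 97.8]
ee_rot: [0.001, 0.045, 0.999, -0.0]
force: [-3.9, -1.4, 6.5]
grip_width: 0.52
grip_force: 36.9
```

```bash
python3 -m creep '[[[0,0,0,0,0,0],[0,0,0,0,0,0],[0,0,0,0,0,0],[0,0,0,0,0,0],[0,0,0.5,0,0,0],[0,0,1.5,0,0,0],[0,0,3,0,0,0],[0,0,4.2,0,0,0],[-0.3,-1.4,4.5,0,0,0],[-0.6,-2.9,4.5,0,0,0],[-0.9,-4.3,4.5,0,0,0],[-1.2,-5.7,4.5,0,0,0],[-1.5,-7.2,4.5,0,0,0],[-1.9,-8.6,4.5,0,0,0],[-2.2,-10,4.5,0,0,0],[-2.53,-11.45,4.5,0,0,0],[-2.53,-11.45,4.5,0,0,0],[-2.53,-11.45,4.5,0,0,0],[-2.53,-11.45,4.5,0,0,0]]]' 75 && python3 -m creep '[[[0,0,-1.4,0,0,0],[0,0,-2.6,0,0,0],[0,0,-3.6,0,0,0],[0,0,-4.2,0,0,0],[0,0,-4.5,0,0,0],[0,0,-4.5,0,0,0]]]' && python3 -m creep '[[[0,0,0,0,0,0],[0,0,0,0,0,0],[0,0,0,0,0,0],[0,0,0,0,0,0],[0,0,0,0,0,0],[0,0,0,0,0,0],[0,0,0,0,0,0]]]' 36 35
```

```text
time_s: 24.35
eef_pos: [450.4, -334.9, 208.7]
ee_rot: [-0.0, 0.045, 0.999, 0.0]
force: [0.3, 0.6, -0.2]
grip_width: 0.881
grip_force: 0.0
time_s: 24.85
eef_pos: [450.5, -334.0, 95.3]
ee_rot: [-0.001, 0.044, 0.999, 0.001]
force: [-0.5, -0.1, -0.4]
grip_width: 0.878
grip_force: 0.0
time_s: 25.43
eef_pos: [451.0, -335.7, 97.9]
ee_rot: [0.001, 0.045, 0.999, -0.001]
force: [1.1, 2.5, 6.9]
grip_width: 0.507
grip_force: 35.6
```

```bash
python3 -m creep '[[[0,0,0.4,0,0,0],[0,0,1.2,0,0,0],[0,0,2.4,0,0,0],[0.1,0.5,3,0,0,0],[0.3,1.8,3,0,0,0],[0.5,3.2,3,0,0,0],[0.8,4.6,3,0,0,0],[0.99,5.8,3,0,0,0],[0.99,6.2,3,0,0,0],[0.99,6.2,3,0,0,0],[0.99,6.2,3,0,0,0]]]' && python3 -m creep '[[[0,0,-1,0,0,0],[0,0,-1.8,0,0,0],[0,0,-2.4,0,0,0],[0,0,-2.7,0,0,0],[0,0,-2.85,0,0,0],[0,0,-2.92,0,0,0],[0,0,-2.97,0,0,0],[0,0,-3,0,0,0],[0,0,-3,0,0,0]]]'
```

```text
time_s: 26.35
eef_pos: [475.3, -180.7, 172.0]
ee_rot: [0.0, 0.044, 0.999, -0.0]
force: [-0.0, -0.4, -1.6]
grip_width: 0.505
grip_force: 36.1
time_s: 27.1
eef_pos: [475.4, -181.1, 97.9]
ee_rot: [0.001, 0.045, 0.999, -0.001]
force: [-5.0, -0.8, 7.0]
grip_width: 0.507
grip_force: 36.8
```

Contact is at the expected height. I release, retreat up and back, then check everything.

```bash
python3 -m creep '[[[0,0,0,0,0,0],[0,0,0,0,0,0],[0,0,0,0,0,0],[0,0,0,0,0,0],[0,0,0.5,0,0,0],[0,0,1.5,0,0,0],[0,0,3,0,0,0],[0,0,4.5,0,0,0],[0,0,6,0,0,0],[-1,-1,7.4,0,0,0],[-2,-2,8,0,0,0],[-3,-3.5,8,0,0,0],[-4,-5,8,0,0,0],[-4,-6.5,8,0,0,0],[-4,-7,8,0,0,0],[-4,-7,8,0,0,0]]]' 75 && python3 - <<'E'
from h import *
T=cap("top");S=cap("side")
Bc,R=(255,0,0),(0,0,255)
P=[(circ(513.8,-49,35,12),Bc),(circ(475.5,-180,35,12),Bc),(circ(475.5,-180,22,62),R),(circ(513.8,-49,23,62),R)]
a=view(T,(220,245,450,330),3.4,P,None);b=view(S,(190,200,360,400),2.0,[],None);c=view(S,(190,200,310,300),2.8,[],None)
im=np.zeros((600,800,3),np.uint8);im[:a.shape[0],:a.shape[1]]=a
im[295:575,:336]=c;d=view(S,(250,260,360,400),2.1,P,None);im[295:295+d.shape[0],345:345+d.shape[1]]=d
cv2.imwrite("pics/e1.png",im)
E
```

```text
time_s: 28.43
eef_pos: [374.1, -358.7, 296.1]
ee_rot: [0.0, 0.047, 0.999, -0.0]
force: [0.3, 0.4, -0.2]
grip_width: 0.876
grip_force: 0.0
```

View pics/e1.png

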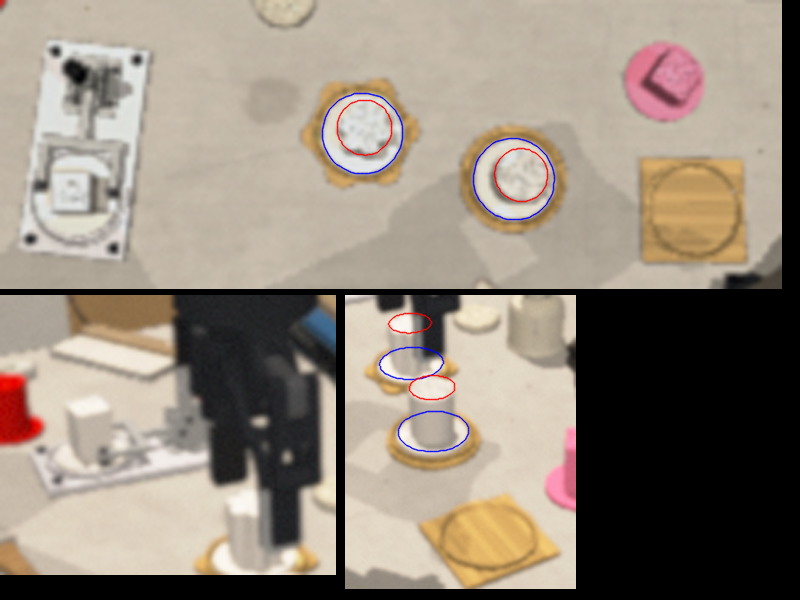

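The square die is clamped at (73,190) with the lever upright at (75,70). The flower die is seated on the six-lobed stand (362,133), the round die on the round stand (513,178), and the square stand (693,210) is empty. I'm handing in.

```bash
python3 -m creep '[[[0,0,0,0,0,0],[0,0,0,0,0,0],[0,0,0,0,0,0],[0,0,0,0,0,0]]]' >/dev/null; python3 -c "
from rig import ctrl
print(ctrl.finish_job())"
```

```text
the job is handed in; nothing more can be done
None
```

The job is done and handed in after about 29 s of robot time: the square die is clamped in the fixture with the lever upright, the round and flower dies sit on their own stands, and the square stand is empty. The final pictures confirm this, but the hand-in returned no verdict.

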